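Find and seat the rocking compartment cover of a trial-lens case

TASK

One of the four identical white covers in the wooden lens case is not seated. Press on the ends of the covers with a fingertip to find the one that rocks, then press that one straight down until it is fully home and no longer rocks. Only press, never pinch or lift a cover, do not hammer on them, leave the other things alone, and finish clear of everything.

Things in the scene. Friction and masses are not known exactly. Their poses are not given: they have to be found in the camera images.
- case: Dark wooden lens case: open tray 220 (x) x 400 mm (y), 10 mm walls 30 mm high, fixed to the table. Origin: centre of its underside; x points away from the robot at yaw 0, z up. In its far half, at x = +45 mm and y = -143, -60, +60, +143 mm, stand four identical white covers, each on its own compartment. Loose things lie in the near half and a bottle stands between the two middle covers.
- cover1_top (a point): Centre of the top of the cover at y = -143 mm of the case; starts 47 mm above the case's underside. Plain white plastic cap, 90 mm along x, 52 mm along y, skirt 17 mm deep, axes as the case's, z = upward normal. All covers start level and look alike, seated or not: the skirt hides the rim, and the compartments differ in height.
- cover2_top (a point): Centre of the top of the cover at y = -60 mm of the case; starts 55 mm above the case's underside. Same cap as cover1. A seated cover is firm: pressed with 5 N near either of its 52 mm ends it gives under 1 mm. Just one cover, any of the four, is unseated.
- cover3_top (a point): Centre of the top of the cover at y = +60 mm of the case; starts 51 mm above the case's underside. Same cap as cover1. The unseated cover rocks like a seesaw about its own y axis: 2 N pressed 35 mm from the centre along x tips it about 0.12 rad (that end drops 3 to 5 mm); it springs back level when let go.
- cover4_top (a point): Centre of the top of the cover at y = +143 mm of the case; starts 59 mm above the case's underside. Same cap as cover1. The unseated cover can be pressed about 5 mm straight down at its centre against a friction of about 10 N; there it meets its seat, becomes firm and stays down.
- drops: Bystander, to be left alone: white dropper bottle, 24 mm across, 62 mm high, standing in the case between the two middle covers. Origin: centre of its underside.
- trial_lens: Bystander, to be left alone: round trial lens with a tab, 38 mm across, 5 mm thick, lying in the near half of the case. Origin: centre of its underside.
- trial_frame: Bystander, to be left alone: metal trial frame, about 140 mm wide, 12 mm high, lying in the near half of the case. Origin: centre of its underside.
- occluder: Bystander, to be left alone: black eye-occluder paddle, 190 mm long, 8 mm high, beyond the case. Origin: centre of its underside.
- pen_torch: Bystander, to be left alone: steel pen torch, 130 mm long, 14 mm thick, beyond the case. Origin: centre of its underside.
- spectacle_case: Bystander, to be left alone: grey spectacle case 70 x 160 x 45 mm, to the left of the case. Origin: centre of its underside.
- cleaner: Bystander, to be left alone: lens-cleaner bottle 48 mm across, 130 mm high, to the right of the case. Origin: centre of its underside.
- ruler: Bystander, to be left alone: white ruler 30 x 180 x 6 mm lying at the right. Origin: centre of its underside.

How it is judged:
By the outcome, as a careful person would: the job done as asked, in the order asked, and still so for the second after the job is handed in, with the robot touching nothing.
It also fails if it takes over 51 s, if anything falls off the work surface, if the arm or the gripper's body presses on something with over 40 N, if the wrist force passes 120 N, or if a joint passes its speed limit or range.

ROBOT

A 7-joint arm with a two-finger parallel gripper is mounted at the origin on the work surface. World frame = base frame: x ahead of the robot, y to its left, z up, the work surface at z = 0. Lengths are in mm, angles in degrees, forces in N, time in s.
With the tool pointing down it reaches from about 425 to 825 mm from the base axis. Payload 3.6 kg.
Tool frame: the origin (TCP) lies midway between the tips of the shut fingers; the grasp point (between the pads) lies 19 mm behind it; z points along the fingers, y is the line along which they close (so a half turn about z gives the same grasp; the last joint's range is limited). The gripper opens to 85 mm and grips with 20 to 120 N. Pads are 22 mm wide; open, the fingers measure 114 mm over their backs; the gripper's body (76 mm by 85 mm) begins 54 mm behind the grasp point. The pads swing forward as they close: fully open they stand 13 mm farther back than shut.
Start: joints at [71.591, 35.231, -0.722, 81.555, 0.464, 63.22, -2.315], TCP at [188.868, -621.926, 231.297] pointing down, gripper open.
Joint ranges: [-178.69, 178.69], [-17.37, 117.87], [-77.05, 75.6], [15.02, 138.74], [-78.02, 258.01], [0.78, 113.62], [-162.83, 162.83]. Speed limits (degrees/s): [159.86, 159.86, 180, 180, 180, 180, 180].

INTERFACE

Orientations are given as [roll, pitch, yaw] about the fixed x, y, z axes, in that order (R = Rz(yaw) Ry(pitch) Rx(roll)).
In Python, from station import manip gives the robot as it stands.
- The arm moves only by the shell command python3 -m handwheel 'ROWS' [FORCE]. ROWS is JSON, one flat list of numbers, 7 for each row, row after row: the shift along the world's x, y, z each as a share of 250 mm, from -1 to 1, then the turn, a rotation vector about the world's x, y, z each as a share of pi rad, from -1 to 1, then the opening, from 0 (shut) to 1 (fully open). A call has 1 to 8 rows; each row is the pose to reach, as a shift and turn from the pose commanded when the call began, turning the shorter way round; what a row does not reach only later rows make up. A row lasts 1/12 s, in which the tool goes at most 41.7 mm and 7.16 degrees, less where a joint would pass 70% of its speed; a pose out of reach is approached as far as the arm can. A call with a number of a shift or a turn outside -1 to 1 is refused whole. A call with a gripper value outside its range is refused whole. The fingers move at their own pace and stop on an object; FORCE is the grip in N (left out, the last holds). Time passes only in rows, so rows that repeat a pose let the fingers close. It gives the time, the measured TCP pose, the force, the opening and the grip force at its end, in the units of the state.
- manip.observe(): the state, without advancing time (a new reading comes with each control period).
- manip.grab_frame(name): name is "scene" or "top"; returns a dict with "image" (480x640x3 uint8, red, green, blue), "mtx" (3x3 intrinsics, pixels), "xyz" and "orientation" of the camera in the world. Camera axes: x right, y up, looking along -z (the intrinsics and any distortion apply to the point x, -y, -z); pixel columns grow to the right and rows downward; lengths in mm; the calibration is good to about 2 mm. A picture is of the moment at which its call begins. There is no depth.
- manip.close_job(): hands the job in; it is judged then, once.
Trained networks look in a picture, given as the dict that the camera call returned (one of the last four; its "shot" number tells which), for a name from the list of things; names that differ only in an ending like _2 or _b are one class to them, and where a whole thing is asked for, a point or a joint stands for the part that bears it (a point fixed in the world has none). Each returns a list of dicts, best first, with "confidence" (0 to 1); they miss things now and then, are a little off and sometimes report something else, mostly with a low value. They report only what shows in the picture. A call takes as long as a camera call.
- manip.boxes_of(picture, label): "xy" ([column, row] in pixels, amid what is visible of it).
- manip.masks_of(picture, label): "mask" (480x640 bool, what is visible of it) and "xy" ([column, row] in pixels, amid what is visible of it).
- manip.spot_point(picture, label): "xy" ([column, row] in pixels: a listed point, or the origin of a listed thing).
The state is a dict: "t": time; "joints": joint angles; "qvel": joint speeds; "tau": joint torques, N m; "ee_pos": TCP position; "eef_rot": TCP orientation; "wrist_force": force on the tool from outside, world axes, zero at the start; "moment": the same for the moment, N m; "finger_gap": opening from 0.0 (shut) to 1.0 (fully open); "finger_force": force on a finger pad.
Only numpy, scipy, OpenCV 4.12 (cv2) and the standard library are available. Lean on these libraries where they do the work, as an engineer would, in place of code of your own. Each camera call takes 0.05 s, during which the arm holds its last target. There are 200 camera calls.

## Working session

There is one attempt and no reset: what is moved stays moved. The work goes in short steps, Python scripts to look and compute and a shell command to move; the robot and the scene stay as the last step left them, time stands still between calls to the robot, and variables do not carry over. Pictures are saved under pics/ and viewed, at most 10 in all, crops included, and the job is handed in when it is done.

```bash
mkdir -p pics
cat > h.py <<'E'
import numpy as np,cv2
from scipy.spatial.transform import Rotation as R
from station import manip
def ray(p,xy):
    o=R.from_euler('xyz',p['orientation'],degrees=True).as_matrix() if np.size(p['orientation'])==3 else np.array(p['orientation'])
    d=np.linalg.inv(p['mtx'])@[*xy,1]; return np.array(p['xyz']),o@[d[0],-d[1],-d[2]]
def at(p,xy,z):
    c,d=ray(p,xy); return c+d*(z-c[2])/d[2]
E
python3 - <<'E'
from h import *
s=manip.observe();print(s)
for n in('scene','top'):
    p=manip.grab_frame(n);cv2.imwrite(f'pics/{n}0.png',p['image'][:,:,::-1]);print(n,{k:v for k,v in p.items() if k!='image'})
    for l in['case','cover1_top','cover2_top','cover3_top','cover4_top','drops']:
        for d in manip.spot_point(p,l)[:4]:
            z={'1':47,'2':55,'3':51,'4':59}.get(l[5],0) if 'cover' in l else 0
            print(l,d['confidence'],np.round(d['xy']),at(p,d['xy'],z).round(0))
E
```

```text
{'t': 0.0, 'joints': array([71.59288043, 35.29113925, -0.72406064, 81.64273717,  0.46394872,
       63.21933473, -2.31202326]), 'qvel': array([ 0.05726156, -0.03809858, -0.01065933,  0.01738695,  0.05336576,
        0.06681286,  0.06510233]), 'tau': array([-5.07380282e-04, -4.69208443e+01,  2.59308787e-01, -1.71031988e+01,
        9.98702366e-03,  9.63557395e-03, -1.64099134e-06]), 'ee_pos': array([ 188.62866788, -621.21547122,  230.10850526]), 'eef_rot': array([-1.79849656e+02,  1.39502405e-03,  1.68962463e+01]), 'wrist_force': array([-0.86169206, -0.22565093,  0.65219905]), 'moment': array([ 0.00698921, -0.0176209 , -0.04164865]), 'finger_force': 0.0, 'finger_gap': 0.9994378912032884}
scene {'mtx': array([[583.67146762,   0.        , 315.79654851],
       [  0.        , 583.67146762, 238.53195438],
       [  0.        ,   0.        ,   1.        ]]), 'xyz': array([1388.36967561,   76.35577754, 1067.16850161]), 'orientation': array([38.34502633,  0.9716477 , 95.03315289]), 'shot': 1}
case 0.94 [281. 224.] [ 512. -101.    0.]
cover1_top 0.63 [215. 226.] [ 567. -245.   47.]
cover2_top
[... 181 characters left out ...]
: array([[612.60794052,   0.        , 320.48719079],
       [  0.        , 612.60794052, 244.83676293],
       [  0.        ,   0.        ,   1.        ]]), 'xyz': array([ 442.16632504,    7.73446086, 1704.24537207]), 'orientation': array([  5.2284105 ,  -0.80508238, -90.81164479]), 'shot': 2}
case 0.6 [350. 271.] [ 524. -100.    0.]
cover1_top 0.88 [404. 252.] [ 571. -246.   47.]
cover1_top 0.57 [369. 292.] [ 463. -147.   47.]
cover2_top 0.72 [375. 254.] [ 565. -164.   55.]
cover3_top 0.69 [329. 258.] [556. -40.  51.]
cover4_top 0.76 [298. 258.] [557.  43.  59.]
cover4_top 0.52 [375. 255.] [ 562. -164.   59.]
drops 0.61 [352. 255.] [ 567. -106.    0.]
drops 0.31 [297. 255.] [571.  47.   0.]
```

Run:
```python
import cv2
a=cv2.imread('pics/top0.png')[170:340,240:470];b=cv2.imread('pics/scene0.png')[150:320,160:390]
cv2.imwrite('pics/c0.png',cv2.vconcat([cv2.resize(a,None,fx=1.74*1,fy=1.74),cv2.resize(b,None,fx=1.74,fy=1.74)]))
```

```text
(no output)
```

View pics/c0.png

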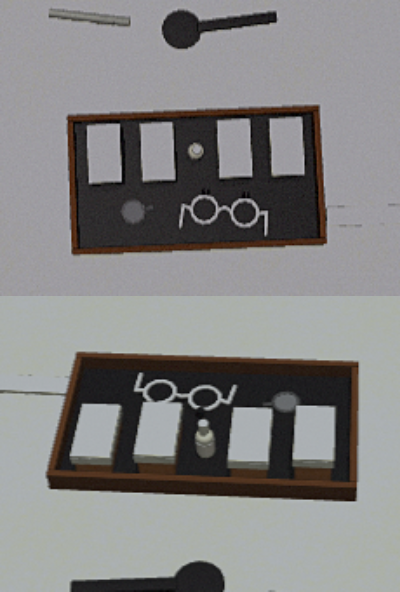

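View pics/scene0.png

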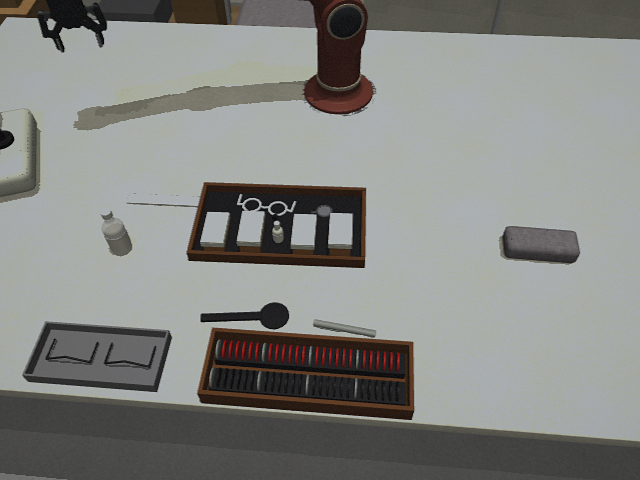

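The top crop shows four white caps (full-image pixels about (300,258), (331,259), (375,255), (404,252)), with the bottle at (352,256). The case is slightly yawed. I'll refine the cap centres next.

Run:
```python
from h import *
from scipy.optimize import least_squares
obs=[]
for n in('top','scene'):
    p=manip.grab_frame(n);im=p['image']
    g=im.min(2)
    x0,x1,y0,y1=(282,424,232,290) if n=='top' else (198,362,205,260)
    m=np.zeros_like(g);m[y0:y1,x0:x1]=(g[y0:y1,x0:x1]>(120 if n=='top' else 185))
    k,lab,st,ce=cv2.connectedComponentsWithStats(m,connectivity=4)
    b=[i for i in range(1,k) if st[i,4]>350]
    b.sort(key=lambda i:ce[i][0])
    for i in b:
        r=cv2.minAreaRect(np.argwhere(lab==i)[:,::-1].astype(np.float32));print(n,ce[i].round(1),st[i],np.round(r[1],1),round(r[2],1))
    c=[ce[i] for i in b]
    if n=='top': c=c[::-1]   # top: right = -y ; scene: left = -y
    obs.append((p,c))
Z=[47,55,51,59];Y=[-143,-60,60,143]
for p,c in obs:
    P=np.array([at(p,q,z) for q,z in zip(c,Z)]);print(P.round(1))
    if len(c)==4:
        f=lambda v:(np.array([v[0]+45*np.cos(v[2])-np.array(Y)*np.sin(v[2]),v[1]+45*np.sin(v[2])+np.array(Y)*np.cos(v[2])]).T-P[:,:2]).ravel()
        s=least_squares(f,[515,-100,0]);print('case',s.x[:2].round(1),np.degrees(s.x[2]).round(2),s.fun.round(1))
```

```text
top [299.4 257.5] [290 241  20  34 624] [32.8 18.9] 87.1
top [330.1 256.5] [320 240  21  34 614] [32.7 18.9] 87.5
top [374.4 254.5] [365 238  20  34 617] [32.6 18.8] 87.0
top [404.5 253.5] [395 237  20  34 611] [32.4 18.7] 87.0
[[ 566.8 -245.8   47. ]
 [ 564.5 -163.    55. ]
 [ 561.1  -43.2   51. ]
 [ 558.9   39.7   59. ]]
case [ 517.8 -104.4] 1.59 [ 0.  -0.2 -0.  -0.   0.1  0.1 -0.1  0.2]
[]
```

Case pose is (517.8, -104.4) with yaw 1.6°, and the residuals are tiny. Moving towards cover 1 with the fingers shut.

```bash
python3 -m handwheel '[0.15,0.14,0,0,0,-0.028,0, 0.3,0.28,0,0,0,-0.057,0, 0.45,0.42,0,0,0,-0.085,0, 0.6,0.56,0,0,0,-0.085,0, 0.72,0.68,0,0,0,-0.085,0, 0.8,0.76,0,0,0,-0.085,0, 0.8,0.76,0,0,0,-0.085,0]' 20
python3 -m handwheel '[0.14,0.18,0,0,0,0,0, 0.28,0.36,0,0,0,0,0, 0.42,0.54,0,0,0,0,0, 0.54,0.68,-0.06,0,0,0,0, 0.584,0.74,-0.2,0,0,0,0, 0.584,0.74,-0.35,0,0,0,0, 0.584,0.74,-0.5,0,0,0,0, 0.584,0.74,-0.5,0,0,0,0]'
```

```text
t: 1.38
ee_pos: [393.4, -427.2, 231.5]
eef_rot: [-179.9, -0.2, 2.0]
wrist_force: [0.6, 0.4, -0.9]
finger_gap: 0.009
finger_force: 0.0
t: 2.05
ee_pos: [534.5, -242.5, 102.2]
eef_rot: [-179.8, 0.3, 1.9]
wrist_force: [-0.5, 0.1, -0.9]
finger_gap: 0.001
finger_force: 0.0
```

```bash
python3 -m handwheel '[0,0,-0.08,0,0,0,0, 0,0,-0.14,0,0,0,0, 0,0,-0.18,0,0,0,0, 0,0,-0.2,0,0,0,0, 0,0,-0.2,0,0,0,0, 0,0,-0.2,0,0,0,0, 0,0,-0.2,0,0,0,0]'
```

```text
t: 2.63
ee_pos: [535.7, -247.4, 57.5]
eef_rot: [179.9, -0.1, 1.6]
wrist_force: [-0.7, 0.3, 0.3]
finger_gap: -0.001
finger_force: 0.0
```

```bash
python3 -m handwheel '[0,0,-0.014,0,0,0,0, 0,0,-0.024,0,0,0,0, 0,0,-0.03,0,0,0,0, 0,0,-0.034,0,0,0,0, 0,0,-0.036,0,0,0,0, 0,0,-0.036,0,0,0,0]'
python3 -m handwheel '[0,0,-0.004,0,0,0,0, 0,0,-0.004,0,0,0,0, 0,0,-0.004,0,0,0,0]'
python3 -m handwheel '[0,0,-0.004,0,0,0,0, 0,0,-0.004,0,0,0,0, 0,0,-0.004,0,0,0,0]'
```

```text
t: 3.13
ee_pos: [534.8, -246.9, 47.2]
eef_rot: [-180.0, 0.0, 1.6]
wrist_force: [-1.2, 0.9, 0.7]
finger_gap: -0.002
finger_force: 0.0
t: 3.38
ee_pos: [535.0, -247.0, 46.9]
eef_rot: [180.0, -0.0, 1.6]
wrist_force: [-1.8, 0.7, 4.3]
finger_gap: 0.003
finger_force: 2.4
t: 3.63
ee_pos: [534.9, -247.0, 46.8]
eef_rot: [180.0, -0.0, 1.6]
wrist_force: [-2.9, 1.5, 10.6]
finger_gap: 0.003
finger_force: 5.3
```

Cover 1 is firm (10 N, under 0.5 mm of give). Next is cover 2.

```bash
python3 -m handwheel '[0,0,0.06,0,0,0,0, 0,0,0.12,0,0,0,0, -0.005,0.15,0.12,0,0,0,0, -0.01,0.28,0.12,0,0,0,0, -0.01,0.332,0.1,0,0,0,0, -0.01,0.332,0.07,0,0,0,0, -0.01,0.332,0.055,0,0,0,0, -0.01,0.332,0.055,0,0,0,0]'
python3 -m handwheel '[0,0,-0.008,0,0,0,0, 0,0,-0.014,0,0,0,0, 0,0,-0.017,0,0,0,0, 0,0,-0.019,0,0,0,0, 0,0,-0.019,0,0,0,0]'
python3 -m handwheel '[0,0,-0.004,0,0,0,0, 0,0,-0.004,0,0,0,0, 0,0,-0.004,0,0,0,0]'
```

```text
t: 4.3
ee_pos: [531.4, -165.7, 57.7]
eef_rot: [179.9, 0.1, 1.5]
wrist_force: [0.5, -0.2, -0.2]
finger_gap: 0.0
finger_force: 0.0
t: 4.72
ee_pos: [532.2, -165.7, 54.9]
eef_rot: [179.9, -0.0, 1.5]
wrist_force: [-1.4, -2.1, 3.4]
finger_gap: -0.001
finger_force: 1.8
t: 4.97
ee_pos: [532.3, -165.8, 54.8]
eef_rot: [179.9, -0.0, 1.5]
wrist_force: [-2.9, -2.4, 10.3]
finger_gap: 0.0
finger_force: 5.0
```

Cover 2 is firm too. Next is cover 3, passing high over the bottle.

```bash
python3 -m handwheel '[0,0,0.12,0,0,0,0, 0,0,0.24,0,0,0,0, -0.005,0.15,0.24,0,0,0,0, -0.01,0.3,0.24,0,0,0,0, -0.014,0.43,0.24,0,0,0,0, -0.014,0.479,0.2,0,0,0,0, -0.014,0.479,0.1,0,0,0,0, -0.014,0.479,0.1,0,0,0,0]'
python3 -m handwheel '[0,0,-0.05,0,0,0,0, 0,0,-0.08,0,0,0,0, 0,0,-0.095,0,0,0,0, 0,0,-0.103,0,0,0,0, 0,0,-0.107,0,0,0,0, 0,0,-0.109,0,0,0,0, 0,0,-0.109,0,0,0,0]'
python3 -m handwheel '[0,0,-0.004,0,0,0,0, 0,0,-0.004,0,0,0,0, 0,0,-0.004,0,0,0,0]'
```

```text
t: 5.63
ee_pos: [526.4, -41.9, 75.3]
eef_rot: [-179.9, 0.4, 1.8]
wrist_force: [-0.6, -0.4, -0.8]
finger_gap: 0.004
finger_force: 0.0
t: 6.22
ee_pos: [529.2, -44.4, 51.5]
eef_rot: [180.0, -0.0, 1.6]
wrist_force: [-0.2, 0.2, 0.1]
finger_gap: -0.005
finger_force: 0.0
t: 6.47
ee_pos: [529.3, -44.3, 50.8]
eef_rot: [180.0, -0.1, 1.6]
wrist_force: [-1.0, -0.7, 4.4]
finger_gap: 0.004
finger_force: 2.6
```

```bash
python3 -m handwheel '[0,0,-0.004,0,0,0,0, 0,0,-0.004,0,0,0,0, 0,0,-0.004,0,0,0,0]'
```

```text
t: 6.72
ee_pos: [529.3, -44.3, 50.7]
eef_rot: [180.0, -0.1, 1.6]
wrist_force: [-3.6, 0.3, 11.8]
finger_gap: -0.003
finger_force: 6.1
```

Cover 3 is firm. Now I'll confirm that cover 4 rocks.

```bash
python3 -m handwheel '[0,0,0.07,0,0,0,0, 0,0,0.14,0,0,0,0, -0.004,0.15,0.14,0,0,0,0, -0.008,0.28,0.14,0,0,0,0, -0.008,0.332,0.12,0,0,0,0, -0.008,0.332,0.08,0,0,0,0, -0.008,0.332,0.055,0,0,0,0, -0.008,0.332,0.055,0,0,0,0]'
python3 -m handwheel '[0,0,-0.008,0,0,0,0, 0,0,-0.012,0,0,0,0, 0,0,-0.016,0,0,0,0, 0,0,-0.019,0,0,0,0, 0,0,-0.019,0,0,0,0]'
python3 -m handwheel '[0,0,-0.004,0,0,0,0, 0,0,-0.004,0,0,0,0, 0,0,-0.004,0,0,0,0]'
python3 -m handwheel '[0,0,-0.004,0,0,0,0, 0,0,-0.004,0,0,0,0, 0,0,-0.004,0,0,0,0]'
```

```text
t: 7.38
ee_pos: [525.6, 37.0, 61.1]
eef_rot: [179.9, 0.2, 1.5]
wrist_force: [-0.1, -0.5, -0.4]
finger_gap: -0.001
finger_force: 0.0
t: 7.8
ee_pos: [527.0, 38.2, 58.1]
eef_rot: [180.0, -0.0, 1.5]
wrist_force: [-0.3, -0.7, 0.2]
finger_gap: -0.001
finger_force: 0.2
t: 8.05
ee_pos: [527.1, 38.7, 57.2]
eef_rot: [180.0, -0.0, 1.6]
wrist_force: [-0.5, -0.7, 0.9]
finger_gap: -0.001
finger_force: 0.4
t: 8.3
ee_pos: [527.1, 38.7, 56.1]
eef_rot: [180.0, -0.0, 1.6]
wrist_force: [0.7, -0.9, 3.3]
finger_gap: -0.002
finger_force: 0.7
```

Cover 4 rocks: it dropped 3 mm under about 2 N. Lifting off, moving to its centre and pressing straight down.

```bash
python3 -m handwheel '[0,0,0.03,0,0,0,0, 0,0,0.07,0,0,0,0, 0.06,0.002,0.07,0,0,0,0, 0.128,0.004,0.07,0,0,0,0, 0.128,0.004,0.05,0,0,0,0, 0.128,0.004,0.03,0,0,0,0, 0.128,0.004,0.022,0,0,0,0, 0.128,0.004,0.022,0,0,0,0]'
python3 -m handwheel '[0,0,-0.004,0,0,0,0, 0,0,-0.008,0,0,0,0, 0,0,-0.011,0,0,0,0, 0,0,-0.014,0,0,0,0, 0,0,-0.017,0,0,0,0, 0,0,-0.017,0,0,0,0]'
python3 -m handwheel '[0,0,-0.002,0,0,0,0, 0,0,-0.004,0,0,0,0, 0,0,-0.006,0,0,0,0, 0,0,-0.008,0,0,0,0, 0,0,-0.008,0,0,0,0]'
```

```text
t: 8.97
ee_pos: [556.8, 39.9, 60.6]
eef_rot: [-180.0, 0.2, 1.6]
wrist_force: [0.2, -0.1, 0.3]
finger_gap: 0.002
finger_force: 0.0
t: 9.47
ee_pos: [558.4, 39.8, 58.4]
eef_rot: [-180.0, 0.0, 1.6]
wrist_force: [-2.9, -0.8, 7.4]
finger_gap: 0.0
finger_force: 3.7
t: 9.88
ee_pos: [558.4, 39.8, 56.6]
eef_rot: [-180.0, 0.0, 1.6]
wrist_force: [-3.8, 0.1, 7.7]
finger_gap: -0.004
finger_force: 4.3
```

```bash
python3 -m handwheel '[0,0,-0.002,0,0,0,0, 0,0,-0.004,0,0,0,0, 0,0,-0.006,0,0,0,0, 0,0,-0.008,0,0,0,0, 0,0,-0.010,0,0,0,0, 0,0,-0.012,0,0,0,0, 0,0,-0.012,0,0,0,0]'
python3 -m handwheel '[0,0,-0.002,0,0,0,0, 0,0,-0.004,0,0,0,0, 0,0,-0.004,0,0,0,0, 0,0,-0.004,0,0,0,0]'
```

```text
t: 10.47
ee_pos: [558.4, 39.8, 53.8]
eef_rot: [-180.0, 0.0, 1.6]
wrist_force: [-3.3, -0.1, 9.9]
finger_gap: 0.0
finger_force: 5.0
t: 10.8
ee_pos: [558.5, 39.8, 53.8]
eef_rot: [-180.0, 0.0, 1.6]
wrist_force: [-4.6, 0.0, 16.5]
finger_gap: -0.003
finger_force: 8.1
```

It's now firm at 53.8. One firmer press, then lift and check both ends.

```bash
python3 -m handwheel '[0,0,-0.003,0,0,0,0, 0,0,-0.005,0,0,0,0, 0,0,-0.005,0,0,0,0, 0,0,-0.005,0,0,0,0]'
python3 -m handwheel '[0,0,0.015,0,0,0,0, 0,0,0.06,0,0,0,0, -0.064,-0.002,0.08,0,0,0,0, -0.128,-0.004,0.08,0,0,0,0, -0.128,-0.004,0.06,0,0,0,0, -0.128,-0.004,0.035,0,0,0,0, -0.128,-0.004,0.022,0,0,0,0, -0.128,-0.004,0.022,0,0,0,0]'
python3 -m handwheel '[0,0,-0.003,0,0,0,0, 0,0,-0.006,0,0,0,0, 0,0,-0.009,0,0,0,0, 0,0,-0.009,0,0,0,0]'
```

```text
t: 11.13
ee_pos: [558.5, 39.8, 53.7]
eef_rot: [-180.0, -0.0, 1.6]
wrist_force: [-6.8, -0.3, 24.6]
finger_gap: 0.0
finger_force: 11.9
t: 11.8
ee_pos: [527.3, 38.8, 54.4]
eef_rot: [180.0, 0.1, 1.6]
wrist_force: [0.3, -0.4, 0.2]
finger_gap: 0.001
finger_force: 0.0
t: 12.13
ee_pos: [527.5, 38.8, 53.8]
eef_rot: [-180.0, -0.1, 1.6]
wrist_force: [-1.7, 0.3, 5.0]
finger_gap: 0.005
finger_force: 1.9
```

Near end is firm. Checking the far end.

```bash
python3 -m handwheel '[0,0,0.04,0,0,0,0, 0.06,0,0.08,0,0,0,0, 0.18,0.004,0.08,0,0,0,0, 0.256,0.007,0.08,0,0,0,0, 0.256,0.007,0.05,0,0,0,0, 0.256,0.007,0.02,0,0,0,0, 0.256,0.007,0.011,0,0,0,0, 0.256,0.007,0.011,0,0,0,0]'
python3 -m handwheel '[0,0,-0.004,0,0,0,0, 0,0,-0.008,0,0,0,0, 0,0,-0.011,0,0,0,0, 0,0,-0.011,0,0,0,0]'
```

```text
t: 12.8
ee_pos: [588.6, 40.5, 54.8]
eef_rot: [180.0, 0.3, 1.6]
wrist_force: [-0.1, -0.4, 0.7]
finger_gap: -0.001
finger_force: 0.0
t: 13.13
ee_pos: [590.5, 40.6, 53.9]
eef_rot: [-180.0, 0.0, 1.6]
wrist_force: [-0.8, 0.5, 3.9]
finger_gap: 0.001
finger_force: 1.7
```

Both ends are firm and level at 53.8–53.9. Retreating upward.

```bash
python3 -m handwheel '[0,0,0.06,0,0,0,0, 0,0,0.2,0,0,0,0, 0,0,0.35,0,0,0,0, 0,0,0.5,0,0,0,0, 0,0,0.6,0,0,0,0, 0,0,0.6,0,0,0,0, 0,0,0.6,0,0,0,0, 0,0,0.6,0,0,0,0]'
python3 - <<'E'
from h import *
p=manip.grab_frame('scene');cv2.imwrite('pics/end.png',p['image'][:,:,::-1])
E
```

```text
t: 13.8
ee_pos: [590.0, 40.6, 202.5]
eef_rot: [-180.0, 0.1, 1.6]
wrist_force: [0.1, -0.0, -0.9]
finger_gap: -0.005
finger_force: 0.0
```

View pics/end.png

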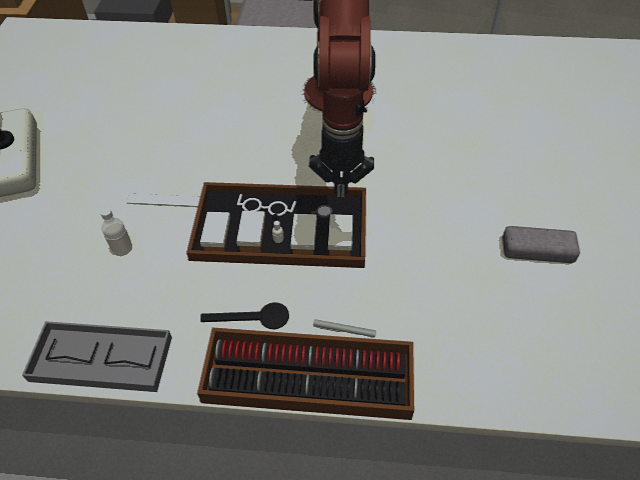

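The picture shows the arm clear above cover 4 (341,230). The bottle (278,232), frame and lens are where they were.

```bash
python3 -c "
from station import manip
print(manip.close_job())"
```

```text
the job is handed in; nothing more can be done
None
```

Cover 4 (y = +143 mm) was the unseated one: I pressed it straight down about 5 mm to its seat, both its ends are now firm, and the job is handed in with the arm clear of everything.

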